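# Strip the chip cutter for the dishwasher

### The arm

A 6-joint arm with a two-finger parallel gripper is mounted at the origin on a cart in front of the work surface, level with it; the furniture and walls round the work are solid. World frame = base frame: x ahead of the robot, y to its left, z up, the work surface at z = 0. Lengths are in m, angles in rad, forces in N, time in s.
With the tool pointing down it reaches from about 0.25 to 0.775 m from the base axis. Payload 4 kg.
Tool frame: the origin (TCP) lies at the very end of the fingers, on their centre line; the grasp point (between the pads) lies 19 mm behind it; z points along the fingers, y is the line along which they close (so a half turn about z gives the same grasp; the last joint's range is limited). The gripper opens to 94 mm and grips with 3 to 60 N. Pads are 16 mm wide; open, the fingers measure 119 mm over their backs; the gripper's body (75 mm by 177 mm) begins 78 mm behind the grasp point.
Start: joints at [-1.245, 0.087, 1.371, -0, 1.684, -0.103], TCP at [0.229, -0.5, 0.172] pointing down, gripper open.
Joint ranges: [-3.1, 3.1], [-0.76, 2.03], [0.27, 2.55], [-1.08, 4.22], [0.17, 2.65], [-2.57, 2.57]. Speed limits (rad/s): [2.79, 2.79, 3.14, 3.14, 3.14, 3.14].

### API

Orientations are given as [roll, pitch, yaw] about the fixed x, y, z axes, in that order (R = Rz(yaw) Ry(pitch) Rx(roll)).
In Python, from bench import robot, vision gives the robot as it stands.
- The arm moves only by the shell command python3 -m crank 'ROWS'. ROWS is JSON, a list of rows, each a list of 3 entries, a list of its own where there are three numbers: the closure, from 0 (fully open) to 1 (shut), then the shift along the tool's x, y, z in m, then the turn, a rotation vector about the tool's x, y, z in degrees. A call has 1 to 8 rows; each row shifts and turns the commanded pose from where the row before left it, along the tool's axes as they then stand; what a row does not reach is not made up. A row lasts 1/10 s, in which the tool goes at most 50 mm and 8.59 degrees, less where a joint would pass 70% of its speed; a pose out of reach is approached as far as the arm can. A call with a gripper value outside its range is refused whole. The fingers move at their own pace and stop on an object; the grip force is fixed at half the most. Time passes only in rows, so rows that do not move let the fingers close. It gives the time, the measured TCP pose, the force, the opening and the grip force at its end, in the units of the state.
- robot.get_obs(): the state, without advancing time (a new reading comes with each control period).
- vision.snapshot(name): name is "scene" or "top"; returns a dict with "color" (480x640x3 uint8, red, green, blue), "z_map" (480x640 float32, m along the optical axis (not along the pixel's ray), 0 where there is no reading), "fx", "fy", "cx", "cy" (pixels), "R" (3x3) and "t" (3): a world point X has camera coordinates R X + t. Camera axes: x right, y down, z forward; pixel columns grow to the right and rows downward; lengths in m; the calibration is good to about 2 mm. A picture is of the moment at which its call begins.
- robot.close_job(): hands the job in; it is judged then, once.
The state is a dict: "time": time; "joint_positions": joint angles; "qvel": joint speeds; "joint_torque": joint torques, N m; "tool_pos": TCP position; "ee_rot": TCP orientation; "wrist_force": force on the tool from outside, world axes, zero at the start; "wrist_torque": the same for the moment, N m; "width": finger opening in m; "finger_force": force on a finger pad.
Only numpy, scipy, OpenCV 4.12 (cv2) and the standard library are available. Lean on these libraries where they do the work, as an engineer would, in place of code of your own. Each camera call takes 0.05 s, during which the arm holds its last target. There are 200 camera calls.

### The job

Strip the chip cutter for washing up: draw its pusher all the way back so that the fins come out of the grid, then press the spring ejector key right down and let it come back, so that the fitted grid plate stands up out of the frame. Draw that plate and every spare grid plate in the slotted holder upward out of their slots by the top edge, and stand each one upright in a bay of its own in the dishwasher basket, set down rather than dropped. Keep the holder and the basket upright on the worktop and leave the other kitchen things where they are.

Things in the scene. Friction and masses are not known exactly. Their poses are not given: they have to be found in the camera images.
- cutter: aluminium push-type chip cutter, fixed; base 132 x 240 mm, long along its y; origin under its middle, z up. At y = +60 mm a frame 127 mm wide, 125 mm high holds a grid plate upright (faces along y) between two bridge bars, together 29 mm thick, its top edge flush with the frame top: no grip. Leaf springs pinch the plate (a few N), so it stays wherever it is lifted to
- pusher (a joint): pusher with white fins and a black upright grip, slides along the cutter's y: 0 = fully forward (its fins pass through the fitted plate and lock it down), grows as it is drawn back to the cutter's -y end, 0.070 m = fully back; stays where left (about 2 N friction)
- pusher_grip (a point): point on the pusher's upright grip, 125 mm above the worktop: a flat bar 14 mm thick (cutter's y), 36 mm wide (x), topped by a crossbar 14 mm (y) by 52 mm (x) from 134 to 142 mm high; axes as the cutter's; 78 mm to the -y side of the fitted plate when forward
- ejector (a joint): sprung ejector key of the cutter: 0 = up, 0.017 m = pressed fully down; it springs back when let go. Pressing it raises a lifter bar under the fitted plate by 1.65 times as much, 28 mm at full press; takes about 8 to 20 N
- ejector_top (a point): middle of the top face of the ejector key, a grey square cap 24 x 24 mm on a post beside the grid frame, 125 mm above the worktop when up; 45 mm to the +y side of the fitted plate's plane and 30 mm to the -x side of its middle; axes as the cutter's
- holder: pale wooden slotted holder of the spare plates, loose, 0.9 kg, 118 (x) x 172 (y) x 58 mm; origin under its middle, z up. Four slots at y = -60, -20, 20, 60 mm: grooves 9 mm wide, 45 mm deep in two end cheeks, open between them; slot floor at z = 10 mm; the upper 51 mm of a plate stand free
- basket: grey wire dishwasher basket, loose, 0.7 kg, 125 (x) x 190 (y) mm, rim 44 mm high; origin under its middle, z up; floor at z = 8 mm. Bays at y = -69, -23, 23, 69 mm, each between two pairs of splayed tines 64 mm high (at x = 44 and -44 mm): 9 mm clear at the floor, 18 at the mouth. A plate in a bay spans x (faces along y), leans up to 9 degrees
- bay_1 (a point): middle of the floor of the basket's bay at its y = -69 mm; axes as the basket's
- bay_2 (a point): middle of the floor of the basket's bay at its y = -23 mm; axes as the basket's
- bay_3 (a point): middle of the floor of the basket's bay at its y = +23 mm; axes as the basket's
- bay_4 (a point): middle of the floor of the basket's bay at its y = +69 mm; axes as the basket's
- grid_medium: steel grid plate of the chip cutter, square mesh, 4 by 4 openings (the plate that is fitted in the cutter at the start); 100 mm wide (its x), 6 mm thick (its y), 96 mm high (its z), 0.12 kg; solid top rail 22 mm high, side rails 14 mm, bottom rail 10 mm; origin at the middle of its bottom edge
- grid_coarse: steel grid plate of the chip cutter, square mesh, 3 by 3 large openings; 100 mm wide (its x), 6 mm thick (its y), 96 mm high (its z), 0.12 kg; solid top rail 22 mm high, side rails 14 mm, bottom rail 10 mm; origin at the middle of its bottom edge; if present, stands in a slot of the holder
- grid_fine: steel grid plate of the chip cutter, close mesh, 8 by 6 small openings; 100 mm wide (its x), 6 mm thick (its y), 96 mm high (its z), 0.12 kg; solid top rail 22 mm high, side rails 14 mm, bottom rail 10 mm; origin at the middle of its bottom edge; if present, stands in a slot of the holder
- grid_slices: steel grid plate of the chip cutter, upright bars only, no cross bars; 100 mm wide (its x), 6 mm thick (its y), 96 mm high (its z), 0.12 kg; solid top rail 22 mm high, side rails 14 mm, bottom rail 10 mm; origin at the middle of its bottom edge; if present, stands in a slot of the holder
- grid_wedge: steel grid plate of the chip cutter, six spokes round a hub; 100 mm wide (its x), 6 mm thick (its y), 96 mm high (its z), 0.12 kg; solid top rail 22 mm high, side rails 14 mm, bottom rail 10 mm; origin at the middle of its bottom edge; if present, stands in a slot of the holder
- mill: wooden pepper mill, 58 mm across, 170 mm high, origin at its underside; a bystander behind the work
- salt: salt shaker, 44 mm across, 90 mm high, origin at its underside; a bystander behind the work
- mug: blue mug, 84 mm across, 91 mm high, origin at its underside; a bystander behind the work
- fish: flat oblong tin, 63 x 105 x 25 mm, origin at its underside; a bystander behind the work
- peeler: peeler with dark handle, 170 x 25 x 18 mm, origin at its underside; a bystander behind the work

How it is judged:
On the way, in this order (a step that is already met when the one before it is completed fails the run):
1. the pusher is drawn back (at least 55 of its 70 mm) (value of joint pusher above 0.055 m), for 0.2 s.
2. the ejector key is pressed down (at least 14 of 17 mm) (value of joint ejector above 0.014 m), for 0.1 s.
3. the key has sprung back and the fitted plate stands at least 18 mm proud of the frame by itself (value of joint ejector below 0.004 m and z of grid_medium in the frame of cutter above 0.047 m), for 0.2 s.
At the end, for the whole second after the job is handed in: Each plate present stands in its own basket bay: bottom edge on the floor (6 mm), middle within 20 mm along the bay, upright within 16 degrees, spanning it within 17, released and at rest; pusher still back at least 40 mm; basket and holder level on the worktop (z of grid_medium in the frame of basket between 0.004 and 0.014 m and angle between each of grid_medium, grid_coarse, grid_fine, grid_slices, grid_wedge's own z axis and vertical below 0.28 rad and x of grid_medium in the frame of basket between -0.02 and 0.02 m and y of grid_medium in the frame of basket between -0.085 and 0.085 m and angle between the y axis of each of grid_medium, grid_coarse, grid_fine, grid_slices, grid_wedge and the y axis of basket, either way round below 0.3 rad and linear speed of each of grid_medium, grid_coarse, grid_fine, grid_slices, grid_wedge below 0.02 m/s and contact force between each of grid_medium, grid_coarse, grid_fine, grid_slices, grid_wedge and the fingers below 0.1 N and z of grid_coarse in the frame of basket between 0.004 and 0.014 m and x of grid_coarse in the frame of basket between -0.02 and 0.02 m and y of grid_coarse in the frame of basket between -0.085 and 0.085 m and z of grid_fine in the frame of basket between 0.004 and 0.014 m and x of grid_fine in the frame of basket between -0.02 and 0.02 m and y of grid_fine in the frame of basket between -0.085 and 0.085 m and z of grid_slices in the frame of basket between 0.004 and 0.014 m and x of grid_slices in the frame of basket between -0.02 and 0.02 m and y of grid_slices in the frame of basket between -0.085 and 0.085 m and z of grid_wedge in the frame of basket between 0.004 and 0.014 m and x of grid_wedge in the frame of basket between -0.02 and 0.02 m and y of grid_wedge in the frame of basket between -0.085 and 0.085 m and angle between each of basket, holder's own z axis and vertical below 0.1 rad and height (world z) of each of basket, holder below 0.01 m and value of joint pusher above 0.04 m); the robot touches nothing.
It fails at once if pepper mill, salt shaker, mug, flat tin or peeler is moved more than 30 mm (distance of any of mill, salt, mug, fish, peeler from where it was at the start of the episode above 0.03 m).
It fails at once if a plate is dropped (falls free faster than 0.9 m/s) ((linear speed of grid_medium above 0.9 m/s and contact force between grid_medium and the fingers below 0.1 N) or (linear speed of grid_coarse above 0.9 m/s and contact force between grid_coarse and the fingers below 0.1 N) or (linear speed of grid_fine above 0.9 m/s and contact force between grid_fine and the fingers below 0.1 N) or (linear speed of grid_slices above 0.9 m/s and contact force between grid_slices and the fingers below 0.1 N) or (linear speed of grid_wedge above 0.9 m/s and contact force between grid_wedge and the fingers below 0.1 N)).
Of grid_coarse, grid_fine, grid_slices, grid_wedge only 2 to 3 are there at a start; the rules pass over those that are not, and their reading is None.
At some moment in a run one of basket may be knocked a few centimetres aside while the robot is not near it.
It also fails if it takes over 210 s, if anything falls off the work surface, if the arm or the gripper's body presses on something with over 40 N, if the wrist force passes 120 N, or if a joint passes its speed limit or range.

## Working session

There is one attempt and no reset: what is moved stays moved. The work goes in short steps, Python scripts to look and compute and a shell command to move; the robot and the scene stay as the last step left them, time stands still between calls to the robot, and variables do not carry over. Pictures are saved under pics/ and viewed, at most 14 in all, crops included, and the job is handed in when it is done.

```bash
ls; mkdir -p pics; cat > h.py <<'E'
import numpy as np, cv2
from bench import robot, vision
def snap(n):
    s=vision.snapshot(n); np.savez(f'{n}.npz',**s); return s
def load(n): return dict(np.load(f'{n}.npz'))
def pts(s):
    z=s['z_map']; v,u=np.indices(z.shape)
    c=np.stack([(u-s['cx'])/s['fx']*z,(v-s['cy'])/s['fy']*z,z],-1)
    return (c-s['t'])@s['R']   # R^T (c-t)
def ray(s,u,v,h):
    d=np.array([(u-s['cx'])/s['fx'],(v-s['cy'])/s['fy'],1.])@s['R']; o=-s['t']@s['R']
    return o+d*(h-o[2])/d[2]
def save(im,n): cv2.imwrite(f'pics/{n}.png',cv2.cvtColor(im,cv2.COLOR_RGB2BGR))
E
python3 - <<'E'
from h import *
for n in('scene','top'):
    s=snap(n); save(s['color'],n+'0'); print(n,s['fx'],-s['t']@s['R'],s['R'].round(2).tolist())
o=robot.get_obs(); print(o)
E
```

```text
pics
scene 612.871749142096 [0.05350552 1.08979562 0.7398336 ] [[-0.91, -0.41, -0.01], [-0.19, 0.44, -0.88], [0.37, -0.8, -0.48]]
top 455.77042522984374 [ 0.30753557 -0.012387    1.18141056] [[0.03, -1.0, -0.0], [-0.97, -0.03, -0.23], [0.23, 0.01, -0.97]]
{'time': 0.1, 'joint_positions': array([-1.24508403e+00,  8.78561378e-02,  1.37207501e+00, -3.43650489e-05,
        1.68358607e+00, -1.03085500e-01]), 'qvel': array([ 0.0007264 , -0.00217918, -0.00406506, -0.00082804,  0.00058642,
        0.00140347]), 'joint_torque': array([ 2.11658749e-03, -3.41249621e+01, -3.03302801e+01,  7.19340867e-02,
        3.03840393e-02, -1.09975726e-04]), 'tool_pos': array([ 0.22849217, -0.49968757,  0.17044918]), 'ee_rot': array([-3.13967479e+00, -1.64070333e-04,  4.28793803e-01]), 'wrist_force': array([ 0.25429844,  0.38543836, -0.47469329]), 'wrist_torque': array([ 0.01315882, -0.02310209, -0.02688316]), 'finger_force': 0.0, 'width': 0.09411910655283787}
```

View pics/top0.png

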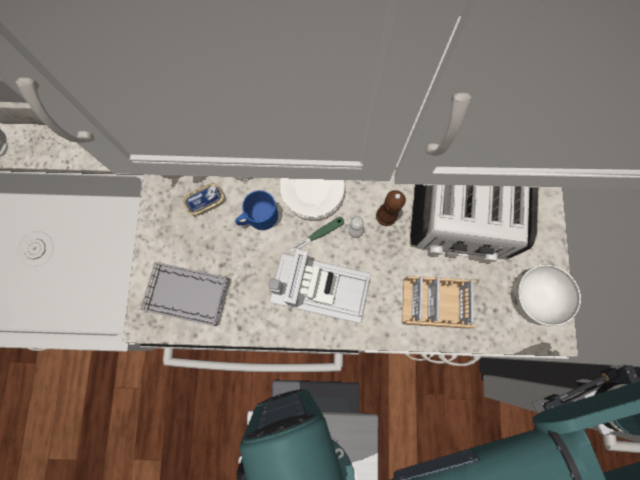

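View pics/scene0.png

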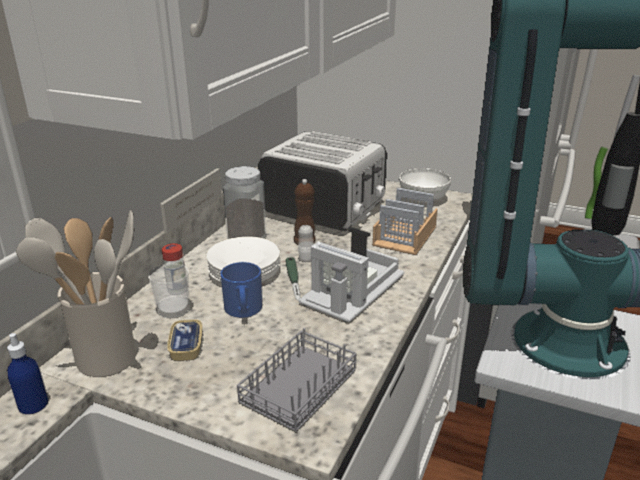

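Top view: basket at (187,293), cutter at (320,285) with frame to the left (+y) and key at (274,286), holder at (438,301). I'll crop in on it.

```bash
python3 - <<'E'
from h import *
s=load('top')
c=s['color']
a=cv2.resize(c[235:345,255:495],None,fx=3.3,fy=3.3,interpolation=cv2.INTER_CUBIC)
b=cv2.resize(c[255:330,130:245],None,fx=3.0,fy=3.0,interpolation=cv2.INTER_CUBIC)
im=np.zeros((600,800,3),np.uint8); im[:a.shape[0],:a.shape[1]]=a[:, :800]; im[370:370+b.shape[0],:b.shape[1]]=b[:230]
sc=load('scene')['color'][180:250,360:450]; d=cv2.resize(sc,None,fx=3.2,fy=3.2,interpolation=cv2.INTER_CUBIC); im[370:370+d.shape[0],400:400+d.shape[1]]=d
save(im,'crop0')
P=pts(s)
for (u,v) in [(274,286),(290,277),(327,284),(417,300),(433,300),(470,300),(438,318),(187,293)]: print(u,v,P[v,u].round(3))
E
```

```text
274 286 [0.443 0.099 0.121]
290 277 [0.464 0.062 0.127]
327 284 [ 0.449 -0.024  0.14 ]
417 300 [ 0.427 -0.247  0.059]
433 300 [ 0.428 -0.285  0.064]
470 300 [ 0.428 -0.365  0.095]
438 318 [ 0.382 -0.285  0.105]
187 293 [0.432 0.334 0.008]
```

View pics/crop0.png

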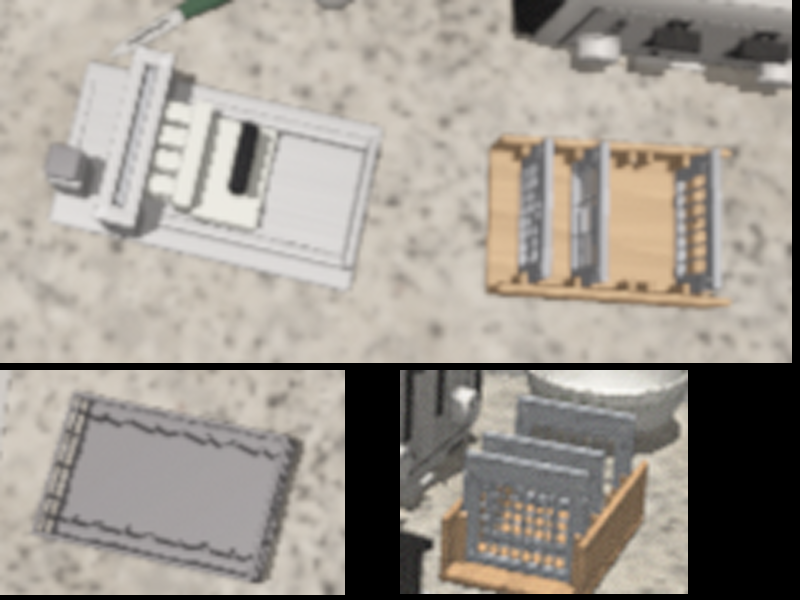

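The holder carries three plates (slots at +60, +20, -60); the -20 slot is empty. Now measuring with depth-height masks.

```bash
cat >> h.py <<'E'
def rect(P,m):
    q=P[m][:,:2].astype(np.float32); (c,wh,a)=cv2.minAreaRect(q*1000); b=cv2.boxPoints((c,wh,a))
    e1,e2=b[1]-b[0],b[2]-b[1]; e=e1 if np.hypot(*e1)>np.hypot(*e2) else e2
    return np.round(c,1),np.round(wh,1),round(float(np.degrees(np.arctan2(e[1],e[0]))),1),int(m.sum())
def box(P,x0,x1,y0,y1,z0,z1):
    return (P[...,0]>x0)&(P[...,0]<x1)&(P[...,1]>y0)&(P[...,1]<y1)&(P[...,2]>z0)&(P[...,2]<z1)
E
python3 - <<'E'
from h import *
s=load('top');P=pts(s)
def comps(nm,m,k=15):
    n,l,st,_=cv2.connectedComponentsWithStats(m.astype(np.uint8))
    for i in range(1,n):
        if st[i,4]>=k: print(nm,*rect(P,l==i),P[l==i][:,2].mean().round(3))
comps('frame+key',box(P,.35,.56,.03,.16,.115,.135))
comps('cutbase',box(P,.33,.6,-.15,.16,.006,.2))
comps('grip',box(P,.35,.56,-.1,.03,.128,.16))
comps('plates',box(P,.33,.55,-.42,-.18,.085,.125))
comps('holder',box(P,.33,.55,-.42,-.18,.02,.072))
comps('holderall',box(P,.33,.55,-.42,-.18,.008,.13))
comps('basketrim',box(P,.3,.56,.2,.46,.03,.1))
comps('basket',box(P,.3,.56,.2,.46,.004,.1))
for h,uv in [(0.125,[(297.5,250),(305,252),(287,304),(295,304)])]:
    pass
E
```

```text
frame+key [469.6  49.1] [ 29.1 127.1] -11.2 612 0.125
frame+key [449.   98.9] [24.  23.8] 77.5 105 0.124
cutbase [596.3 -96. ] [28.6  7.4] 90.0 81 0.042
cutbase [594.2   9.5] [15.7 52.6] -67.5 82 0.012
cutbase [466.4 -11.3] [240.3 149.5] 78.6 4903 0.052
grip [454.1 -28.2] [13.9 51.4] -11.3 136 0.142
plates [ 430.4 -246.5] [ 6.4 99.3] -1.4 178 0.102
plates [ 429.1 -286.5] [ 6.9 98.6] -1.6 192 0.101
plates [ 425.4 -366.2] [ 7.4 98.8] -2.2 212 0.101
holder [ 547.6 -296.2] [ 4.3 29.2] -89.4 30 0.061
holder [ 540.7 -418.2] [15.1  3.1] 2.1 20 0.063
holder [ 428.3 -306.2] [170.7 117.7] 88.0 1087 0.048
holder [ 437.8 -366.5] [ 4.9 15. ] -2.0 21 0.04
holderall [ 547.6 -296.2] [ 4.3 29.2] -89.4 41 0.065
holderall [ 540.7 -418.2] [15.1  3.1] 2.1 20 0.063
holderall [ 428.1 -307.2] [173. 118.] 87.8 3166 0.043
basketrim [429.5 332.7] [191.  124.7] 79.8 478 0.044
basket [432.3 340.8] [211.2 135.7] 79.7 3768 0.015
```

Measurements agree with the given dimensions: key and grip land where the offsets predict. Rotating the tool to yaw 168.7° first, rising a little.

```bash
cat >> h.py <<'E'
def go(x,y,z,yaw):
    "turn about tool z (deg) and shift in tool axes once turned"
    o=robot.get_obs(); p=o['tool_pos']; r=np.degrees(o['ee_rot'][2]); t=(r-yaw+180)%360-180
    c,s=np.cos(np.radians(yaw)),np.sin(np.radians(yaw)); d=np.array([x,y,z])-p
    print('turn z %.1f'%t,'shift mm',(1000*np.array([c*d[0]+s*d[1],s*d[0]-c*d[1],-d[2]])).round(1),'t',o['time'].round(1),'ee',np.degrees(o['ee_rot']).round(1))
E
python3 -m crank '[[0,[0,0,-0.01],[0,0,-8.5]],[0,[0,0,-0.01],[0,0,-8.5]],[0,[0,0,-0.01],[0,0,-8.5]],[0,[0,0,-0.01],[0,0,-8.5]],[0,[0,0,-0.01],[0,0,-8.5]],[0,[0,0,-0.01],[0,0,-8.5]],[0,[0,0,0],[0,0,-8.5]],[0,[0,0,0],[0,0,-8.5]]]'
python3 -m crank '[[0.5,[0,0,0],[0,0,-8.5]],[0.5,[0,0,0],[0,0,-8.5]],[0.5,[0,0,0],[0,0,-8.5]],[0.5,[0,0,0],[0,0,-8.5]],[0.5,[0,0,0],[0,0,-8.5]],[0.5,[0,0,0],[0,0,-8.5]],[0.5,[0,0,0],[0,0,-8.5]],[0.5,[0,0,0],[0,0,-8.5]]]'
python3 -c "
from h import *
go(.4541,-.0278,.22,168.7)"
```

```text
time: 0.9
tool_pos: [0.2287, -0.5002, 0.2314]
ee_rot: [-3.142, -0.0, 1.622]
wrist_force: [0.8, -0.8, 0.1]
width: 0.0939
finger_force: 0.0
time: 1.7
tool_pos: [0.2286, -0.4999, 0.2308]
ee_rot: [3.141, -0.001, 2.809]
wrist_force: [0.5, -0.1, 0.5]
width: 0.0469
finger_force: 0.0Traceback (most recent call last):
  File "<string>", line 3, in <module>
    go(.4541,-.0278,.22,168.7)
    ~~^^^^^^^^^^^^^^^^^^^^^^^^
  File "h.py", line 24, in go
    print('turn z %.1f'%t,'shift mm',(1000*np.array([c*d[0]+s*d[1],s*d[0]-c*d[1],-d[2]])).round(1),'t',o['time'].round(1),'ee',np.degrees(o['ee_rot']).round(1))
                                                                                                       ^^^^^^^^^^^^^^^
AttributeError: 'float' object has no attribute 'round'
```

```bash
sed -i "s/o\['time'\].round(1)/o['time']/" h.py
python3 -c "
from h import *
go(.4541,-.0278,.22,168.7)"
```

```text
turn z -7.8 shift mm [-128.6  507.2   10.8] t 1.7 ee [179.9  -0.  160.9]
```

```bash
python3 -m crank '[[0.5,[0,0,0],[0,0,-7.8]],[0.5,[-0.011,0.042,0],[0,0,0]],[0.5,[-0.011,0.042,0],[0,0,0]],[0.5,[-0.011,0.042,0],[0,0,0]],[0.5,[-0.011,0.042,0],[0,0,0]],[0.5,[-0.011,0.042,0],[0,0,0]],[0.5,[-0.011,0.042,0],[0,0,0]],[0.5,[-0.011,0.042,0],[0,0,0]]]'
python3 -m crank '[[0.5,[-0.011,0.042,0],[0,0,0]],[0.5,[-0.011,0.042,0],[0,0,0]],[0.5,[-0.011,0.042,0],[0,0,0]],[0.5,[-0.011,0.042,0],[0,0,0]],[0.5,[-0.009,0.042,0.01],[0,0,0]],[0.5,[0,0,0],[0,0,0]],[0.5,[0,0,0],[0,0,0]]]'
python3 -c "
from h import *
go(.4541,-.0278,.12,168.7)"
```

```text
time: 2.5
tool_pos: [0.3812, -0.2243, 0.2292]
ee_rot: [-3.138, -0.007, 2.918]
wrist_force: [0.8, 0.4, 0.3]
width: 0.0469
finger_force: 0.0
time: 3.2
tool_pos: [0.4786, -0.0324, 0.2175]
ee_rot: [-3.137, -0.008, 2.921]
wrist_force: [-0.5, -0.3, 0.7]
width: 0.0469
finger_force: 0.0
turn z -1.4 shift mm [24.9 -0.3 97.5] t 3.2 ee [-179.7   -0.5  167.3]
```

```bash
python3 -m crank '[[0.5,[0.025,0,0],[0,0.4,-1.4]],[0.5,[0,0,0.03],[0,0,0]],[0.5,[0,0,0],[0,0,0]],[0.5,[0,0,0],[0,0,0]]]'
python3 -c "
from h import *
go(.4541,-.0278,.12,168.7)"
```

```text
time: 3.6
tool_pos: [0.4536, -0.0287, 0.1886]
ee_rot: [-3.137, -0.014, 2.941]
wrist_force: [0.4, -0.5, -0.8]
width: 0.0467
finger_force: 0.0
turn z -0.2 shift mm [-0.3  0.9 68.6] t 3.6 ee [-179.8   -0.8  168.5]
```

```bash
python3 -m crank '[[0.5,[0,0.001,0.03],[0,-0.8,0]],[0.5,[0,0,0.03],[0,0,0]],[0.5,[0,0,0.008],[0,0,0]],[0.9,[0,0,0],[0,0,0]],[0.9,[0,0,0],[0,0,0]],[0.9,[0,0,0],[0,0,0]],[0.9,[0,0,0],[0,0,0]],[0.9,[0,0,0],[0,0,0]]]'
```

```text
time: 4.4
tool_pos: [0.4546, -0.0269, 0.1216]
ee_rot: [-3.138, 0.002, 2.943]
wrist_force: [-0.1, -0.9, -0.4]
width: 0.0112
finger_force: 0.0
```

```bash
python3 - <<'E'
from h import *
t=snap('top');s=snap('scene')
a=cv2.resize(t['color'][220:330,240:380],None,fx=2.8,fy=2.8,interpolation=cv2.INTER_CUBIC)
b=cv2.resize(s['color'][170:330,270:430],None,fx=2.5,fy=2.5,interpolation=cv2.INTER_CUBIC)
im=np.zeros((400,800,3),np.uint8); im[:a.shape[0],:a.shape[1]]=a; im[:400,395:795]=b; save(im,'c1')
print(robot.get_obs()['width'],robot.get_obs()['finger_force'])
E
```

```text
0.009687916022819112 0.0
```

View pics/c1.png

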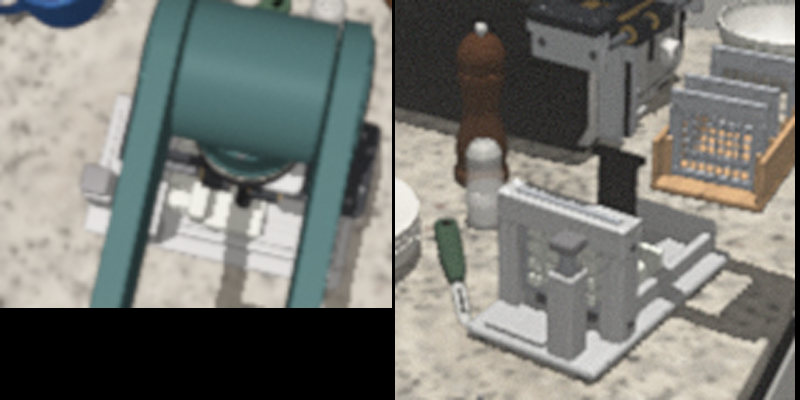

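```bash
python3 - <<'E'
from h import *
s=load('scene');t=load('top');P=pts(s)
for n,c in(('s',s),('t',t)):
  for X in([.4546,-.0269,.1216],[.4541,-.0278,.142]):
    q=c['R']@X+c['t']; print(n,c['fx']*q[0]/q[2]+c['cx'],c['fy']*q[1]/q[2]+c['cy'])
for u,v in[(350,222),(354,222),(356,218),(364,218),(362,222),(360,232),(350,200)]: print(u,v,P[v,u].round(3))
m=box(P,.4,.5,-.1,.03,.1,.2);q=P[m]
for z in np.arange(.1,.2,.01):
  k=q[abs(q[:,2]-z)<.005]; print(z.round(2),len(k),k[:,:2].min(0).round(3),k[:,:2].max(0).round(3)) if len(k) else 0
E
```

```text
s 358.81163721691564 239.33751235494486
s 359.43877706786566 230.83292677944354
t 328.0749481449903 282.7048475522265
t 328.6166108979231 281.71056038334666
350 222 [ 0.567 -0.267  0.035]
354 222 [ 0.463 -0.015  0.167]
356 218 [ 0.455 -0.008  0.181]
364 218 [ 0.445 -0.03   0.173]
362 222 [ 0.45  -0.032  0.162]
360 232 [ 0.45  -0.019  0.144]
350 200 [ 0.567 -0.263  0.099]
0.1 32 [ 0.436 -0.029] [ 0.473 -0.015]
0.11 60 [ 0.435 -0.027] [ 0.473 -0.016]
0.12 64 [ 0.435 -0.032] [ 0.471 -0.016]
0.13 70 [ 0.436 -0.033] [ 0.47  -0.014]
0.14 119 [ 0.429 -0.037] [ 0.479 -0.013]
0.15 9 [ 0.434 -0.032] [ 0.473 -0.014]
0.16 31 [ 0.444 -0.041] [ 0.468 -0.009]
0.17 55 [ 0.442 -0.038] [ 0.465 -0.006]
0.18 69 [ 0.443 -0.042] [ 0.467 -0.007]
0.19 66 [ 0.442 -0.043] [ 0.467 -0.005]
```

```bash
python3 -m crank '[[0.9,[0,0,-0.04],[0,0,0]],[0.9,[0,0,-0.04],[0,0,0]],[0.9,[0,0,0],[0,0,0]],[0.9,[0,0,0],[0,0,0]]]'
python3 - <<'E'
from h import *
s=snap('scene');P=pts(s)
b=cv2.resize(s['color'][150:280,290:420],None,fx=4.5,fy=4.5,interpolation=cv2.INTER_CUBIC); save(b,'c2')
o=robot.get_obs(); print(o['tool_pos'],o['width'],np.degrees(o['ee_rot']), o['joint_positions'])
m=box(P,.4,.52,-.1,.05,.145,.3);q=P[m]
for z in np.arange(.146,.27,.004):
  k=q[abs(q[:,2]-z)<.002]
  if len(k): print(z.round(3),len(k),k[:,:2].min(0).round(3),k[:,:2].max(0).round(3))
E
```

```text
time: 4.9
tool_pos: [0.4547, -0.0266, 0.2018]
ee_rot: [-3.138, 0.003, 2.943]
wrist_force: [-0.1, -0.2, -0.2]
width: 0.0093
finger_force: 0.0
[ 0.4538221  -0.02640127  0.20015914] 0.009122787079801974 [-1.79769985e+02  1.69049599e-02  1.68615857e+02] [-0.17951495 -0.13070339  1.52814093 -0.00408044  1.74393569 -1.55232331]
0.146 18 [ 0.431 -0.034] [ 0.473 -0.017]
0.238 5 [ 0.446 -0.032] [ 0.464 -0.018]
0.242 16 [ 0.444 -0.039] [ 0.463 -0.01 ]
0.246 22 [ 0.444 -0.037] [ 0.467 -0.007]
0.25 27 [ 0.444 -0.038] [ 0.468 -0.005]
0.254 32 [ 0.444 -0.042] [ 0.468 -0.005]
0.258 31 [ 0.443 -0.042] [ 0.469 -0.005]
0.262 29 [ 0.444 -0.041] [ 0.469 -0.005]
0.266 29 [ 0.442 -0.04 ] [ 0.468 -0.005]
0.27 28 [ 0.444 -0.04 ] [ 0.466 -0.007]
```

View pics/c2.png

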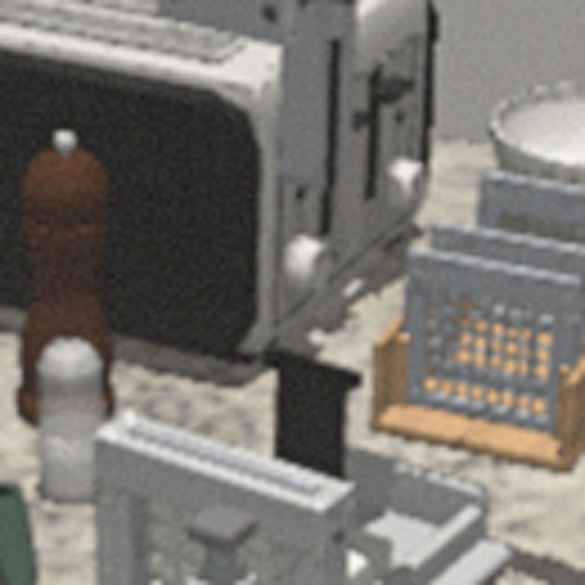

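The fingertips (image row above the crop's top, over the grip) physically sit at z≈0.238 while tool_pos says 0.200. I'll check whether this depends on the finger opening.

```bash
python3 -m crank '[[0.5,[0,0,0],[0,0,0]],[0.5,[0,0,0],[0,0,0]],[0.5,[0,0,0],[0,0,0]],[0.5,[0,0,0],[0,0,0]],[0.5,[0,0,0],[0,0,0]]]'
python3 - <<'E'
from h import *
s=snap('scene');P=pts(s)
b=cv2.resize(s['color'][110:240,290:420],None,fx=4.5,fy=4.5,interpolation=cv2.INTER_CUBIC); save(b,'c3')
m=box(P,.4,.52,-.1,.05,.147,.3);q=P[m]
for z in np.arange(.186,.31,.004):
  k=q[abs(q[:,2]-z)<.002]
  if len(k): print(z.round(3),len(k),k[:,:2].min(0).round(3),k[:,:2].max(0).round(3))
E
```

```text
time: 5.45
tool_pos: [0.4539, -0.0264, 0.2003]
ee_rot: [-3.138, 0.0, 2.943]
wrist_force: [1.1, 0.6, -0.7]
width: 0.045
finger_force: 0.0
0.238 21 [ 0.441 -0.057] [0.467 0.002]
0.242 20 [ 0.44  -0.052] [0.468 0.006]
0.246 32 [ 0.439 -0.056] [0.472 0.011]
0.25 35 [ 0.438 -0.053] [0.469 0.013]
0.254 37 [ 0.438 -0.055] [0.47  0.013]
0.258 41 [ 0.439 -0.053] [0.469 0.012]
0.262 38 [ 0.44  -0.054] [0.47 0.01]
0.266 37 [ 0.438 -0.058] [0.47  0.012]
0.27 43 [ 0.439 -0.057] [0.471 0.012]
0.274 44 [ 0.438 -0.062] [0.471 0.012]
0.278 35 [ 0.439 -0.058] [0.47 0.01]
0.282 41 [ 0.439 -0.06 ] [0.47  0.011]
0.286 40 [ 0.44  -0.058] [0.47  0.014]
0.29 43 [ 0.439 -0.057] [0.47  0.012]
0.294 32 [ 0.438 -0.053] [0.471 0.011]
0.298 39 [ 0.44  -0.057] [0.471 0.017]
```

View pics/c3.png

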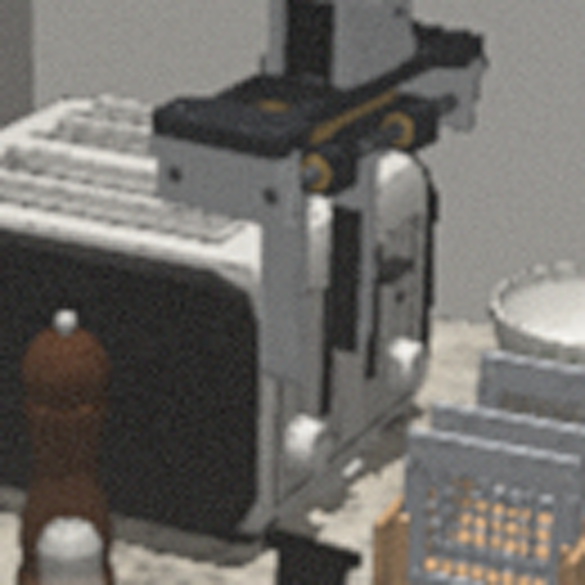

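Crop shows the fingers hanging clear above the grip (tip at about crop (285,380)), at z≈0.237: reported TCP z is ~37 mm low, xy fine. I'll go by real tip height, gripping the crossbar.

```bash
python3 -m crank '[[0.5,[0,0,0.03],[0,0,0]],[0.5,[0,0,0.03],[0,0,0]],[0.5,[0,0,0.03],[0,0,0]],[0.5,[0,0,0.025],[0,0,0]],[0.9,[0,0,0],[0,0,0]],[0.9,[0,0,0],[0,0,0]],[0.9,[0,0,0],[0,0,0]],[0.9,[0,0,0],[0,0,0]]]'
```

```text
time: 6.3
tool_pos: [0.4554, -0.0272, 0.0876]
ee_rot: [-3.138, 0.004, 2.943]
wrist_force: [-0.4, 0.3, 0.6]
width: 0.0186
finger_force: 0.0
```

```bash
python3 -m crank '[[0.9,[0,0,0],[0,0,0]],[0.9,[0,0,0],[0,0,0]],[0.9,[0,0,0],[0,0,0]]]'
```

```text
time: 6.6
tool_pos: [0.4552, -0.0278, 0.0874]
ee_rot: [-3.136, 0.004, 2.943]
wrist_force: [-0.8, -3.4, 5.4]
width: 0.0137
finger_force: 30.0
```

Gripped (13.7 mm, 30 N), confirming the offset. Drawing back 70 mm.

```bash
python3 -m crank '[[0.9,[0,-0.012,0],[0,0,0]],[0.9,[0,-0.012,0],[0,0,0]],[0.9,[0,-0.012,0],[0,0,0]],[0.9,[0,-0.012,0],[0,0,0]],[0.9,[0,-0.012,0],[0,0,0]],[0.9,[0,-0.01,0],[0,0,0]],[0.9,[0,0,0],[0,0,0]],[0.9,[0,0,0],[0,0,0]]]'
python3 -m crank '[[0.5,[0,0,0],[0,0,0]],[0.5,[0,0,0],[0,0,0]],[0.5,[0,0,0],[0,0,0]],[0.5,[0,0,-0.02],[0,0,0]],[0.5,[0,0,-0.04],[0,0,0]],[1,[0,0,-0.02],[0,0,0]],[1,[0,0,0],[0,0,0]],[1,[0,0,0],[0,0,0]]]'
python3 -c "
from h import *
go(.449,.099,.12,168.7)"
```

```text
time: 7.4
tool_pos: [0.4415, -0.0964, 0.0874]
ee_rot: [-3.137, 0.005, 2.942]
wrist_force: [1.1, -1.1, 4.5]
width: 0.0137
finger_force: 30.0
time: 8.2
tool_pos: [0.4399, -0.095, 0.165]
ee_rot: [-3.138, -0.0, 2.943]
wrist_force: [0.3, -0.2, -0.7]
width: 0.0269
finger_force: 0.0
turn z -0.1 shift mm [ 29.1 192.1  45. ] t 8.2 ee [-179.8   -0.   168.6]
```

```bash
python3 -m crank '[[1,[0.006,0.038,0],[0,0,0]],[1,[0.006,0.038,0],[0,0,0]],[1,[0.006,0.038,0],[0,0,0]],[1,[0.006,0.038,0],[0,0,0]],[1,[0.005,0.04,0],[0,0,0]],[1,[0,0,0.03],[0,0,0]],[1,[0,0,0.02],[0,0,0]],[1,[0,0,0],[0,0,0]]]'
python3 -c "
from h import *
go(.449,.099,.09,168.7)"
```

```text
time: 9.0
tool_pos: [0.4455, 0.0986, 0.1093]
ee_rot: [-3.134, -0.01, 2.944]
wrist_force: [-0.4, -0.3, -0.9]
width: 0.0005
finger_force: 0.0
turn z -0.0 shift mm [-3.4  1.1 19.3] t 9.0 ee [-179.6   -0.6  168.7]
```

```bash
python3 -m crank '[[1,[-0.003,0.001,0.01],[0,-0.5,0]],[1,[0,0,0.01],[0,0,0]],[1,[0,0,0.005],[0,0,0]],[1,[0,0,0],[0,0,0]]]'
python3 -m crank '[[1,[0,0,0.005],[0,0,0]],[1,[0,0,0.004],[0,0,0]],[1,[0,0,0],[0,0,0]]]'
```

```text
time: 9.4
tool_pos: [0.4528, 0.0985, 0.0904]
ee_rot: [-3.138, 0.009, 2.942]
wrist_force: [-1.7, 0.4, 3.3]
width: 0.0007
finger_force: 1.6
time: 9.7
tool_pos: [0.4533, 0.0986, 0.0828]
ee_rot: [-3.138, 0.011, 2.942]
wrist_force: [-2.8, -0.2, 6.4]
width: 0.0005
finger_force: 3.4
```

```bash
python3 -m crank '[[1,[0.002,0,0.004],[0,0,0]],[1,[0,0,0.004],[0,0,0]],[1,[0,0,0],[0,0,0]],[1,[0,0,0],[0,0,0]]]'
python3 -m crank '[[1,[0,0,0.003],[0,0,0]],[1,[0,0,0],[0,0,0]],[1,[0,0,0],[0,0,0]]]'
```

```text
time: 10.1
tool_pos: [0.4534, 0.0986, 0.0759]
ee_rot: [-3.138, 0.015, 2.942]
wrist_force: [-0.8, -1.6, 7.5]
width: 0.0003
finger_force: 4.1
time: 10.4
tool_pos: [0.4535, 0.0986, 0.0742]
ee_rot: [-3.138, 0.016, 2.942]
wrist_force: [-2.5, -1.1, 13.3]
width: 0.0004
finger_force: 6.7
```

```bash
python3 -m crank '[[1,[0,0,0.003],[0,0,0]],[1,[0,0,0],[0,0,0]],[1,[0,0,0.003],[0,0,0]],[1,[0,0,0],[0,0,0]],[1,[0,0,0],[0,0,0]]]'
python3 -m crank '[[1,[0,0,0.002],[0,0,0]],[1,[0,0,0],[0,0,0]],[1,[0,0,0],[0,0,0]]]'
```

```text
time: 10.9
tool_pos: [0.4538, 0.0986, 0.0737]
ee_rot: [-3.139, 0.018, 2.943]
wrist_force: [-13.2, -3.6, 36.3]
width: 0.0006
finger_force: 18.3
time: 11.2
tool_pos: [0.4539, 0.0986, 0.0737]
ee_rot: [-3.139, 0.019, 2.943]
wrist_force: [-16.6, -3.2, 43.9]
width: 0.0003
finger_force: 22.2
```

Hard stop reached (tool z 0.0737 → key top 0.108; offset 34 mm). Releasing and checking the plate.

```bash
python3 -m crank '[[1,[0,0,-0.01],[0,0,0]],[1,[0,0,-0.01],[0,0,0]],[1,[0,0,-0.015],[0,0,0]],[1,[0,0,-0.03],[0,0,0]],[1,[0,0,-0.04],[0,-1,0]],[0.68,[0,0,0],[0,0,0]],[0.68,[0,0,0],[0,0,0]]]'
python3 - <<'E'
from h import *
s=snap('scene');P=pts(s)
R=cv2.Rodrigues
c,sn=np.cos(np.radians(-11.3)),np.sin(np.radians(-11.3))
X=np.array([.4696,.0491])-60e-3*np.array([-sn,c])
d=P[...,:2]-X; L=np.stack([d[...,0]*c+d[...,1]*sn,-d[...,0]*sn+d[...,1]*c,P[...,2]],-1)
m=box(L,-.06,.06,.04,.08,.129,.17);q=L[m];print('plate',len(q),q.min(0).round(3),q.max(0).round(3),np.percentile(q,[5,50,95],axis=0).round(3))
m=box(L,-.04,-.02,.09,.12,.1,.15);print('key',np.percentile(L[m][:,2],[50,95]))
m=box(L,-.03,.03,-.12,-.02,.13,.15);print('grip',np.percentile(L[m],[5,50,95],axis=0).round(3))
save(cv2.resize(s['color'][150:350,270:470],None,fx=2.5,fy=2.5),'c4')
go(.4696,.0491,.15,168.7)
E
```

```text
time: 11.9
tool_pos: [0.4509, 0.0997, 0.1678]
ee_rot: [-3.138, 0.029, 2.943]
wrist_force: [0.2, 0.1, 0.5]
width: 0.0134
finger_force: 0.0
plate 485 [-0.059  0.053  0.129] [0.058 0.078 0.158] [[-0.048  0.057  0.13 ]
 [-0.003  0.062  0.145]
 [ 0.045  0.065  0.155]]
key [0.1244258 0.1283346]
grip [[-0.023 -0.091  0.132]
 [-0.002 -0.083  0.141]
 [ 0.022 -0.078  0.146]]
turn z -0.1 shift mm [-29.1 -45.6  16.2] t 11.95 ee [-179.8    1.5  168.6]
```

```bash
python3 -m crank '[[0.68,[-0.015,-0.023,0],[0,1.5,0]],[0.68,[-0.014,-0.023,0.02],[0,0,0]],[0.68,[0,0,0],[0,0,0]],[0.68,[0,0,0],[0,0,0]]]'
python3 -c "
from h import *
go(.4696,.0491,.097,168.7)"
```

```text
time: 12.35
tool_pos: [0.4682, 0.0487, 0.1454]
ee_rot: [-3.137, -0.004, 2.942]
wrist_force: [0.6, 0.2, 0.1]
width: 0.0304
finger_force: 0.0
turn z -0.2 shift mm [-1.3  0.7 48.4] t 12.35 ee [-179.8   -0.3  168.5]
```

```bash
python3 -m crank '[[0.68,[-0.001,0.0005,0.025],[0,0,0]],[0.68,[0,0,0.023],[0,0,0]],[0.68,[0,0,0],[0,0,0]],[1,[0,0,0],[0,0,0]],[1,[0,0,0],[0,0,0]],[1,[0,0,0],[0,0,0]],[1,[0,0,0],[0,0,0]],[1,[0,0,0],[0,0,0]]]'
```

```text
time: 13.15
tool_pos: [0.4713, 0.0481, 0.1006]
ee_rot: [-3.137, 0.003, 2.943]
wrist_force: [1.0, -1.5, 1.2]
width: 0.0058
finger_force: 30.0
```

```bash
python3 -m crank '[[1,[0,0,-0.01],[0,0,0]],[1,[0,0,-0.015],[0,0,0]],[1,[0,0,-0.02],[0,0,0]],[1,[0,0,-0.02],[0,0,0]],[1,[0,0,-0.02],[0,0,0]],[1,[0,0,-0.02],[0,0,0]],[1,[0,0,-0.02],[0,0,0]],[1,[0,0,0],[0,0,0]]]'
cat >> h.py <<'E'
def basket(s):
    P=pts(s); m=box(P,.3,.56,.15,.5,.03,.055); n,l,st,_=cv2.connectedComponentsWithStats(cv2.dilate(m.astype(np.uint8),np.ones((5,5))))
    i=1+np.argmax(st[1:,4]); m&=(l==i); r=rect(P,m); print('basket',r); yaw=np.radians(r[2] if abs(r[2])<45 else r[2]-90*np.sign(r[2]))
    for k,y in enumerate((-69,-23,23,69)): print('bay',k+1,(r[0]+y*np.array([-np.sin(yaw),np.cos(yaw)])).round(1),'tool yaw',round(np.degrees(yaw)+180,1))
E
python3 - <<'E'
from h import *
basket(snap('top')); s=snap('scene');P=pts(s)
m=box(P,.41,.53,0.02,.09,.145,.4); q=P[m]; print(len(q),q[:,2].min()); go(.4696,.0491,.22,168.7)
E
```

```text
time: 13.95
tool_pos: [0.4723, 0.0498, 0.2284]
ee_rot: [-3.14, 0.007, 2.943]
wrist_force: [0.6, 0.6, -0.2]
width: 0.0056
finger_force: 30.0
basket (array([429.5, 332.9]), array([190.7, 124.6]), 79.8, 510)
bay 1 [417.3 265. ] tool yaw 169.8
bay 2 [425.4 310.3] tool yaw 169.8
bay 3 [433.6 355.5] tool yaw 169.8
bay 4 [441.7 400.8] tool yaw 169.8
2465 0.1812292630997344
turn z -0.1 shift mm [ 1.1 -0.7  4.8] t 14.05 ee [-1.798e+02  1.000e-01  1.686e+02]
```

```bash
python3 -c "
from h import *
go(.4417,.4008,.165,169.8)"
```

```text
turn z -1.2 shift mm [ 90.8 340.5  59.8] t 14.05 ee [-1.798e+02  1.000e-01  1.686e+02]
```

```bash
python3 -m crank '[[1,[0.010,0.034,0],[0,0,-1.2]],[1,[0.010,0.034,0],[0,0,0]],[1,[0.010,0.034,0],[0,0,0]],[1,[0.010,0.034,0],[0,0,0]],[1,[0.010,0.034,0],[0,0,0]],[1,[0.010,0.034,0],[0,0,0]],[1,[0.010,0.034,0],[0,0,0]],[1,[0.010,0.034,0],[0,0,0]]]'
python3 -m crank '[[1,[0.006,0.034,0.02],[0,0,0]],[1,[0.005,0.034,0.02],[0,0,0]],[1,[0,0,0.02],[0,0,0]],[1,[0,0,0],[0,0,0]],[1,[0,0,0],[0,0,0]]]'
python3 -c "
from h import *
go(.4417,.4008,.054,169.8)"
```

```text
time: 14.85
tool_pos: [0.4396, 0.3324, 0.2214]
ee_rot: [-3.136, -0.002, 2.964]
wrist_force: [-0.7, 0.0, -0.1]
width: 0.006
finger_force: 30.0
time: 15.35
tool_pos: [0.4413, 0.3992, 0.1618]
ee_rot: [-3.135, -0.002, 2.964]
wrist_force: [-0.2, -0.6, -0.7]
width: 0.0055
finger_force: 30.0
turn z 0.0 shift mm [-1.000e-01  1.600e+00  1.078e+02] t 15.35 ee [-1.796e+02 -1.000e-01  1.698e+02]
```

```bash
python3 -m crank '[[1,[0,0.0015,0.02],[0,0,0]],[1,[0,0,0.02],[0,0,0]],[1,[0,0,0.02],[0,0,0]],[1,[0,0,0.015],[0,0,0]],[1,[0,0,0.01],[0,0,0]],[1,[0,0,0.01],[0,0,0]],[1,[0,0,0],[0,0,0]]]'
python3 -c "
from h import *
go(.4417,.4008,.054,169.8)"
```

```text
time: 16.05
tool_pos: [0.4418, 0.4004, 0.0672]
ee_rot: [-3.136, -0.001, 2.963]
wrist_force: [0.1, -0.2, -1.2]
width: 0.0055
finger_force: 30.0
turn z -0.0 shift mm [ 0.2  0.4 13.2] t 16.05 ee [-179.7   -0.   169.8]
```

```bash
python3 -m crank '[[1,[0,0,0.006],[0,0,0]],[1,[0,0,0.004],[0,0,0]],[1,[0,0,0.002],[0,0,0]],[1,[0,0,0],[0,0,0]]]'
python3 -m crank '[[1,[0,0,0.001],[0,0,0]],[1,[0,0,0],[0,0,0]]]'
```

```text
time: 16.45
tool_pos: [0.4422, 0.4009, 0.056]
ee_rot: [-3.137, 0.0, 2.964]
wrist_force: [-0.3, -0.5, -0.1]
width: 0.0055
finger_force: 30.0
time: 16.65
tool_pos: [0.4424, 0.401, 0.0554]
ee_rot: [-3.138, 0.001, 2.964]
wrist_force: [-0.5, 0.3, -1.2]
width: 0.0055
finger_force: 30.0
```

Nearly on the floor; a few more 1 mm steps until contact shows.

```bash
python3 -m crank '[[1,[0,0,0.001],[0,0,0]],[1,[0,0,0.001],[0,0,0]],[1,[0,0,0],[0,0,0]]]'
python3 -m crank '[[1,[0,0,0.001],[0,0,0]],[1,[0,0,0.001],[0,0,0]],[1,[0,0,0],[0,0,0]]]'
```

```text
time: 16.95
tool_pos: [0.4422, 0.4009, 0.0531]
ee_rot: [-3.137, 0.0, 2.964]
wrist_force: [0.6, 1.4, -0.1]
width: 0.0053
finger_force: 30.0
time: 17.25
tool_pos: [0.4424, 0.4013, 0.0529]
ee_rot: [-3.139, 0.001, 2.964]
wrist_force: [-1.8, -0.9, 3.8]
width: 0.0056
finger_force: 30.0
```

Contact. Release, rise, and move back towards the holder.

```bash
python3 -m crank '[[0.78,[0,0,0],[0,0,0]],[0.78,[0,0,0],[0,0,0]],[0.78,[0,0,0],[0,0,0]],[0.78,[0,0,-0.02],[0,0,0]],[0.7,[0,0,-0.03],[0,0,0]],[0.7,[0,0,-0.04],[0,0,0]],[0.7,[0,0,-0.03],[0,0,0]]]'
python3 - <<'E'
from h import *
s=snap('scene'); save(cv2.resize(s['color'][310:440,220:370],None,fx=3,fy=3),'c5'); go(.4304,-.2465,.165,178.3)
P=pts(s);m=box(P,.38,.5,.37,.44,.08,.125);print(rect(P,m),P[m][:,2].max())
E
```

```text
time: 17.95
tool_pos: [0.4427, 0.4016, 0.1733]
ee_rot: [-3.139, 0.002, 2.964]
wrist_force: [0.5, -0.2, 0.2]
width: 0.0283
finger_force: 0.0
turn z -8.5 shift mm [  -4.8 -649.9   14.5] t 18.0 ee [179.7   0.5 169.8]
(array([440.2, 401.8]), array([ 11.1, 102.4]), -10.4, 671) 0.1091008443521355
```

View pics/c5.png

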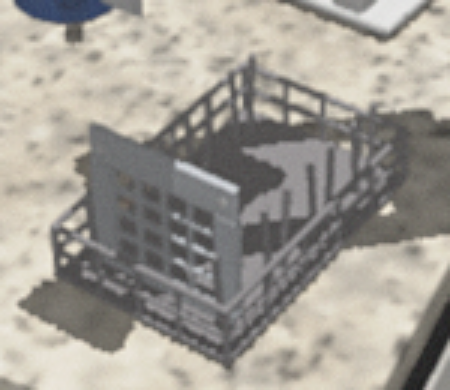

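The plate stands upright in the end bay nearest the camera (crop (165,215)). On to the holder's +60 slot plate.

```bash
python3 -m crank '[[0.7,[0,0,0],[0,0,-8.5]],[0.7,[0,-0.046,0],[0,0,0]],[0.7,[0,-0.046,0],[0,0,0]],[0.7,[0,-0.046,0],[0,0,0]],[0.7,[0,-0.046,0],[0,0,0]],[0.7,[0,-0.046,0],[0,0,0]],[0.7,[0,-0.046,0],[0,0,0]],[0.7,[0,-0.046,0],[0,0,0]]]'
python3 -m crank '[[0.7,[0,-0.046,0],[0,0,0]],[0.7,[0,-0.046,0],[0,0,0]],[0.7,[0,-0.046,0],[0,0,0]],[0.7,[0,-0.046,0],[0,0,0]],[0.7,[0,-0.046,0],[0,0,0]],[0.7,[0,-0.046,0],[0,0,0]],[0.7,[0,-0.046,0],[0,0,0]],[0.7,[0,0,0],[0,0,0]]]'
python3 -c "
from h import *
robot.get_obs()
go(.4304,-.2465,.055,178.3)"
```

```text
time: 18.8
tool_pos: [0.4324, 0.0778, 0.1721]
ee_rot: [-3.137, 0.0, 3.112]
wrist_force: [0.9, -0.0, -0.7]
width: 0.0285
finger_force: 0.0
time: 19.6
tool_pos: [0.4222, -0.247, 0.1725]
ee_rot: [-3.136, -0.002, 3.105]
wrist_force: [0.4, 0.9, -0.1]
width: 0.0281
finger_force: 0.0
turn z -0.4 shift mm [ -8.2   0.8 117.5] t 19.6 ee [-1.797e+02 -1.000e-01  1.779e+02]
```

```bash
python3 -m crank '[[0.7,[-0.008,0.001,0.03],[0,0,-0.4]],[0.7,[0,0,0.03],[0,0,0]],[0.7,[0,0,0.03],[0,0,0]],[0.7,[0,0,0.027],[0,0,0]],[1,[0,0,0],[0,0,0]],[1,[0,0,0],[0,0,0]],[1,[0,0,0],[0,0,0]],[1,[0,0,0],[0,0,0]]]'
python3 -m crank '[[1,[0,0,0],[0,0,0]],[1,[0,0,-0.01],[0,0,0]],[1,[0,0,-0.015],[0,0,0]],[1,[0,0,-0.02],[0,0,0]],[1,[0,0,-0.025],[0,0,0]],[1,[0,0,-0.03],[0,0,0]],[1,[0,0,-0.03],[0,0,0]],[1,[0,0,-0.03],[0,0,0]]]'
python3 - <<'E'
from h import *
basket(snap('top')); go(.4336,.3555,.16,169.8)
E
```

```text
time: 20.4
tool_pos: [0.4325, -0.2438, 0.0589]
ee_rot: [-3.133, 0.003, 3.119]
wrist_force: [-0.2, -2.0, -0.0]
width: 0.0055
finger_force: 29.7
time: 21.2
tool_pos: [0.4311, -0.2401, 0.2186]
ee_rot: [-3.14, 0.0, 3.12]
wrist_force: [0.2, -0.1, -0.6]
width: 0.0058
finger_force: 30.0
basket (array([429.3, 332. ]), array([189.8, 124.5]), 79.8, 572)
bay 1 [417.1 264.1] tool yaw 169.8
bay 2 [425.2 309.4] tool yaw 169.8
bay 3 [433.4 354.6] tool yaw 169.8
bay 4 [441.5 399.9] tool yaw 169.8
turn z 9.0 shift mm [105.4 587.8  64.8] t 21.25 ee [-179.5    0.5  178.8]
```

```bash
python3 -m crank '[[1,[0,0,0],[0,0,4.5]],[1,[0,0,0],[0,0,4.5]],[1,[0.008,0.042,0],[0,0,0]],[1,[0.008,0.042,0],[0,0,0]],[1,[0.008,0.042,0],[0,0,0]],[1,[0.008,0.042,0],[0,0,0]],[1,[0.008,0.042,0],[0,0,0]],[1,[0.008,0.042,0],[0,0,0]]]'
python3 -m crank '[[1,[0.008,0.042,0],[0,0,0]],[1,[0.008,0.042,0],[0,0,0]],[1,[0.007,0.042,0],[0,0,0]],[1,[0.007,0.042,0],[0,0,0]],[1,[0.007,0.042,0],[0,0,0]],[1,[0.007,0.042,0],[0,0,0]],[1,[0.006,0.042,0],[0,0,0]],[1,[0.006,0.042,0],[0,0,0]]]'
python3 -m crank '[[1,[0,0,0.02],[0,0,0]],[1,[0,0,0.02],[0,0,0]],[1,[0,0,0],[0,0,0]]]'
python3 -c "
from h import *
go(.4336,.3555,.057,169.8)"
```

```text
time: 22.05
tool_pos: [0.4282, 0.0176, 0.2159]
ee_rot: [-3.139, -0.0, 2.962]
wrist_force: [0.6, 0.8, -1.5]
width: 0.0058
finger_force: 30.0
time: 22.85
tool_pos: [0.4327, 0.3578, 0.2144]
ee_rot: [-3.138, -0.001, 2.963]
wrist_force: [1.2, -0.4, -1.8]
width: 0.0058
finger_force: 30.0
time: 23.15
tool_pos: [0.4313, 0.3551, 0.1706]
ee_rot: [-3.133, -0.006, 2.963]
wrist_force: [-0.1, -0.3, -1.0]
width: 0.0056
finger_force: 30.0
turn z -0.0 shift mm [ -2.2   0.8 113.6] t 23.15 ee [-179.5   -0.4  169.8]
```

```bash
python3 -m crank '[[1,[-0.002,0.001,0.02],[0.4,0,0]],[1,[0,0,0.02],[0,0,0]],[1,[0,0,0.02],[0,0,0]],[1,[0,0,0.02],[0,0,0]],[1,[0,0,0.015],[0,0,0]],[1,[0,0,0.008],[0,0,0]],[1,[0,0,0.004],[0,0,0]],[1,[0,0,0],[0,0,0]]]'
python3 -m crank '[[1,[0,0,0.001],[0,0,0]],[1,[0,0,0.001],[0,0,0]],[1,[0,0,0],[0,0,0]]]'
python3 -m crank '[[1,[0,0,0.001],[0,0,0]],[1,[0,0,0.001],[0,0,0]],[1,[0,0,0],[0,0,0]]]'
```

```text
time: 23.95
tool_pos: [0.4361, 0.3552, 0.0676]
ee_rot: [-3.131, 0.001, 2.962]
wrist_force: [-0.0, -0.3, -1.8]
width: 0.0058
finger_force: 30.0
time: 24.25
tool_pos: [0.4363, 0.3553, 0.066]
ee_rot: [-3.131, 0.001, 2.962]
wrist_force: [0.4, -0.6, -1.5]
width: 0.0055
finger_force: 30.0
time: 24.55
tool_pos: [0.4359, 0.355, 0.0632]
ee_rot: [-3.13, 0.0, 2.962]
wrist_force: [0.3, -0.3, -1.6]
width: 0.006
finger_force: 30.0
```

```bash
python3 -m crank '[[1,[0,0,0.002],[0,0,0]],[1,[0,0,0.002],[0,0,0]],[1,[0,0,0],[0,0,0]]]'
python3 -m crank '[[1,[0,0,0.001],[0,0,0]],[1,[0,0,0.001],[0,0,0]],[1,[0,0,0],[0,0,0]]]'
python3 -m crank '[[1,[0,0,0.001],[0,0,0]],[1,[0,0,0.001],[0,0,0]],[1,[0,0,0],[0,0,0]]]'
```

```text
time: 24.85
tool_pos: [0.4358, 0.3549, 0.0589]
ee_rot: [-3.13, -0.0, 2.962]
wrist_force: [0.2, -1.1, -1.0]
width: 0.0057
finger_force: 30.0
time: 25.15
tool_pos: [0.436, 0.355, 0.0573]
ee_rot: [-3.13, 0.0, 2.962]
wrist_force: [0.2, 0.2, -1.1]
width: 0.0058
finger_force: 30.0
time: 25.45
tool_pos: [0.4362, 0.3555, 0.0571]
ee_rot: [-3.132, 0.001, 2.962]
wrist_force: [-2.4, -1.4, 5.2]
width: 0.0058
finger_force: 30.0
```

Contact at 0.057 as predicted. Release, rise, return for the next one.

```bash
python3 -m crank '[[0.78,[0,0,0],[0,0,0]],[0.78,[0,0,0],[0,0,0]],[0.78,[0,0,0],[0,0,0]],[0.78,[0,0,-0.02],[0,0,0]],[0.7,[0,0,-0.03],[0,0,0]],[0.7,[0,0,-0.04],[0,0,0]],[0.7,[0,0,-0.03],[0,0,0]]]'
python3 - <<'E'
from h import *
P=pts(snap('scene'));go(.4291,-.2865,.165,178.3)
for y in(.4,.355):
  m=box(P,.38,.5,y-.03,y+.03,.085,.125);print(rect(P,m),P[m][:,2].max())
P=pts(snap('top'));
m=box(P,.33,.53,-.42,-.18,.085,.125);n,l,st,_=cv2.connectedComponentsWithStats(m.astype(np.uint8))
for i in range(1,n):
  if st[i,4]>40: print('holder plate',rect(P,l==i))
E
```

```text
time: 26.15
tool_pos: [0.4366, 0.3565, 0.1774]
ee_rot: [-3.132, 0.002, 2.962]
wrist_force: [0.7, -0.1, 0.1]
width: 0.0281
finger_force: 0.0
turn z -8.6 shift mm [  -9.4 -644.6   18.4] t 26.2 ee [-179.8    0.5  169.7]
(array([440.6, 402.3]), array([ 10.8, 101.2]), -11.5, 616) 0.10843776201796293
(array([433.6, 356.6]), array([ 12.5, 101.7]), -11.9, 584) 0.10975055245777846
holder plate (array([ 428.6, -286.3]), array([ 7.8, 97.8]), -2.6, 208)
holder plate (array([ 425.4, -366.2]), array([ 8.2, 98.8]), -1.8, 215)
```

```bash
python3 -m crank '[[0.7,[0,0,0],[-0.4,0,-8.5]],[0.7,[0,-0.046,0],[0,0,0]],[0.7,[0,-0.046,0],[0,0,0]],[0.7,[0,-0.046,0],[0,0,0]],[0.7,[0,-0.046,0],[0,0,0]],[0.7,[0,-0.046,0],[0,0,0]],[0.7,[0,-0.046,0],[0,0,0]],[0.7,[0,-0.046,0],[0,0,0]]]'
python3 -m crank '[[0.7,[-0.004,-0.046,0],[0,0,0]],[0.7,[-0.004,-0.046,0],[0,0,0]],[0.7,[-0.004,-0.046,0],[0,0,0]],[0.7,[-0.004,-0.046,0],[0,0,0]],[0.7,[0,-0.046,0],[0,0,0]],[0.7,[0,-0.046,0],[0,0,0]],[0.7,[0,-0.046,0],[0,0,0]],[0.7,[0,0,0],[0,0,0]]]'
python3 -m crank '[[0.7,[0,0,0],[0,0,0]],[0.7,[0,0,0],[0,0,0]]]'
python3 -c "
from h import *
go(.4288,-.2864,.057,178.1)"
```

```text
time: 27.05
tool_pos: [0.4251, 0.0328, 0.1751]
ee_rot: [-3.137, -0.002, 3.111]
wrist_force: [0.5, -0.1, 1.0]
width: 0.028
finger_force: 0.0
time: 27.85
tool_pos: [0.4304, -0.2922, 0.1752]
ee_rot: [-3.138, -0.004, 3.104]
wrist_force: [0.3, 0.8, 0.4]
width: 0.028
finger_force: 0.0
time: 28.05
tool_pos: [0.4319, -0.2866, 0.1771]
ee_rot: [-3.139, -0.002, 3.111]
wrist_force: [-0.6, 0.8, 0.9]
width: 0.028
finger_force: 0.0
turn z 0.2 shift mm [3.100e+00 1.000e-01 1.201e+02] t 28.05 ee [-1.799e+02 -1.000e-01  1.783e+02]
```

```bash
python3 -m crank '[[0.7,[0.003,0,0.03],[0,0,0]],[0.7,[0,0,0.03],[0,0,0]],[0.7,[0,0,0.03],[0,0,0]],[0.7,[0,0,0.03],[0,0,0]],[1,[0,0,0],[0,0,0]],[1,[0,0,0],[0,0,0]],[1,[0,0,0],[0,0,0]],[1,[0,0,0],[0,0,0]]]'
python3 -m crank '[[1,[0,0,0],[0,0,0]],[1,[0,0,-0.01],[0,0,0]],[1,[0,0,-0.015],[0,0,0]],[1,[0,0,-0.02],[0,0,0]],[1,[0,0,-0.025],[0,0,0]],[1,[0,0,-0.03],[0,0,0]],[1,[0,0,-0.03],[0,0,0]],[1,[0,0,-0.03],[0,0,0]]]'
python3 - <<'E'
from h import *
basket(snap('top')); go(.4252,.3095,.217,169.8)
E
```

```text
time: 28.85
tool_pos: [0.4305, -0.2888, 0.0604]
ee_rot: [-3.135, 0.003, 3.111]
wrist_force: [-0.5, 0.5, 0.6]
width: 0.0056
finger_force: 30.0
time: 29.65
tool_pos: [0.4287, -0.2876, 0.2196]
ee_rot: [-3.137, -0.001, 3.11]
wrist_force: [-0.4, -0.8, -1.7]
width: 0.0057
finger_force: 30.0
basket (array([429.3, 332.7]), array([190.9, 124.3]), 79.8, 689)
bay 1 [417.1 264.8] tool yaw 169.8
bay 2 [425.2 310.1] tool yaw 169.8
bay 3 [433.4 355.3] tool yaw 169.8
bay 4 [441.5 400.6] tool yaw 169.8
turn z 8.4 shift mm [111.5 588.3   8.9] t 29.7 ee [-179.4    0.4  178.2]
```

```bash
python3 -m crank '[[1,[0,0,0],[0.4,0,8.4]],[1,[0.008,0.042,0],[0,0,0]],[1,[0.008,0.042,0],[0,0,0]],[1,[0.008,0.042,0],[0,0,0]],[1,[0.008,0.042,0],[0,0,0]],[1,[0.008,0.042,0],[0,0,0]],[1,[0.008,0.042,0],[0,0,0]],[1,[0.008,0.042,0],[0,0,0]]]'
python3 -m crank '[[1,[0.008,0.042,0],[0,0,0]],[1,[0.008,0.042,0],[0,0,0]],[1,[0.008,0.042,0],[0,0,0]],[1,[0.008,0.042,0],[0,0,0]],[1,[0.008,0.042,0],[0,0,0]],[1,[0.008,0.042,0],[0,0,0]],[1,[0.008,0.042,0],[0,0,0]],[1,[0,0,0],[0,0,0]]]'
python3 -m crank '[[1,[0,0,0.02],[0,0,0]],[1,[0,0,0.02],[0,0,0]],[1,[0,0,0],[0,0,0]],[1,[0,0,0],[0,0,0]]]'
python3 -c "
from h import *
go(.4252,.3101,.0584,169.8)"
```

```text
time: 30.5
tool_pos: [0.4254, 0.0131, 0.2143]
ee_rot: [-3.13, 0.001, 2.963]
wrist_force: [0.3, 0.3, -1.5]
width: 0.0059
finger_force: 30.0
time: 31.3
tool_pos: [0.4217, 0.3148, 0.2097]
ee_rot: [-3.131, -0.002, 2.97]
wrist_force: [0.1, -0.2, -1.1]
width: 0.0054
finger_force: 30.0
time: 31.7
tool_pos: [0.4227, 0.3096, 0.1713]
ee_rot: [-3.13, -0.0, 2.963]
wrist_force: [-0.0, -0.8, -1.4]
width: 0.0057
finger_force: 30.0
turn z -0.0 shift mm [ -2.3   1.  112.9] t 31.7 ee [-179.3   -0.   169.8]
```

```bash
python3 -m crank '[[1,[-0.002,0.001,0.02],[-0.6,0,0]],[1,[0,0,0.02],[0,0,0]],[1,[0,0,0.02],[0,0,0]],[1,[0,0,0.02],[0,0,0]],[1,[0,0,0.015],[0,0,0]],[1,[0,0,0.008],[0,0,0]],[1,[0,0,0.004],[0,0,0]],[1,[0,0,0],[0,0,0]]]'
python3 -m crank '[[1,[0,0,0.002],[0,0,0]],[1,[0,0,0.002],[0,0,0]],[1,[0,0,0],[0,0,0]]]'
```

```text
time: 32.5
tool_pos: [0.4253, 0.3109, 0.0647]
ee_rot: [-3.141, 0.001, 2.964]
wrist_force: [-0.9, -0.0, -1.8]
width: 0.0056
finger_force: 30.0
time: 32.8
tool_pos: [0.4251, 0.3109, 0.0607]
ee_rot: [-3.141, 0.001, 2.964]
wrist_force: [-0.6, 1.1, -0.4]
width: 0.0057
finger_force: 30.0
```

```bash
python3 -m crank '[[1,[0,0,0.001],[0,0,0]],[1,[0,0,0.001],[0,0,0]],[1,[0,0,0],[0,0,0]]]'
python3 -m crank '[[1,[0,0,0.001],[0,0,0]],[1,[0,0,0.001],[0,0,0]],[1,[0,0,0],[0,0,0]]]'
```

```text
time: 33.1
tool_pos: [0.4251, 0.3109, 0.0585]
ee_rot: [-3.141, 0.001, 2.964]
wrist_force: [0.8, 0.2, -0.3]
width: 0.0061
finger_force: 30.0
time: 33.4
tool_pos: [0.4253, 0.3115, 0.0584]
ee_rot: [3.14, 0.002, 2.964]
wrist_force: [-3.5, -0.4, 5.6]
width: 0.0055
finger_force: 30.0
```

```bash
python3 -m crank '[[0.78,[0,0,0],[0,0,0]],[0.78,[0,0,0],[0,0,0]],[0.78,[0,0,0],[0,0,0]],[0.78,[0,0,-0.02],[0,0,0]],[0.7,[0,0,-0.03],[0,0,0]],[0.7,[0,0,-0.04],[0,0,0]],[0.7,[0,0,-0.03],[0,0,0]]]'
python3 - <<'E'
from h import *
P=pts(snap('scene'));go(.4254,-.3662,.172,178.1)
for y in(.4,.355,.31):
  m=box(P,.38,.5,y-.02,y+.02,.085,.125);print(rect(P,m),P[m][:,2].max())
E
```

```text
time: 34.1
tool_pos: [0.4253, 0.311, 0.1784]
ee_rot: [3.141, 0.002, 2.964]
wrist_force: [0.7, -0.2, -0.4]
width: 0.028
finger_force: 0.0
turn z -8.3 shift mm [ -20.2 -678.3   12.2] t 34.15 ee [179.6   0.5 169.8]
(array([440.1, 402.2]), array([  9.6, 100.6]), -11.0, 615) 0.10904031537865526
(array([433.3, 355.5]), array([ 11.2, 101.9]), -10.6, 591) 0.10909681083893116
(array([426.5, 312.3]), array([10.7, 94.6]), -10.2, 524) 0.1089623273199505
```

```bash
python3 -m crank '[[0.7,[0,0,0],[0,0,-8.3]],[0.7,[0,-0.045,0],[0,0,0]],[0.7,[0,-0.045,0],[0,0,0]],[0.7,[0,-0.045,0],[0,0,0]],[0.7,[0,-0.045,0],[0,0,0]],[0.7,[0,-0.045,0],[0,0,0]],[0.7,[0,-0.045,0],[0,0,0]],[0.7,[0,-0.045,0],[0,0,0]]]'
python3 -m crank '[[0.7,[-0.002,-0.045,0],[0,0,0]],[0.7,[-0.003,-0.045,0],[0,0,0]],[0.7,[-0.003,-0.045,0],[0,0,0]],[0.7,[-0.003,-0.045,0],[0,0,0]],[0.7,[-0.003,-0.045,0],[0,0,0]],[0.7,[-0.003,-0.045,0],[0,0,0]],[0.7,[-0.003,-0.045,0],[0,0,0]],[0.7,[0,-0.048,0],[0,0,0]]]'
python3 -m crank '[[0.7,[0,0,0],[0,0,0]],[0.7,[0,0,0],[0,0,0]]]'
python3 -c "
from h import *
go(.4254,-.3662,.057,178.1)"
```

```text
time: 34.95
tool_pos: [0.4141, -0.0056, 0.1761]
ee_rot: [-3.141, 0.001, 3.109]
wrist_force: [1.6, -0.1, 0.6]
width: 0.0281
finger_force: 0.0
time: 35.75
tool_pos: [0.4224, -0.369, 0.176]
ee_rot: [3.141, 0.0, 3.109]
wrist_force: [0.5, -0.0, 0.2]
width: 0.028
finger_force: 0.0
time: 35.95
tool_pos: [0.422, -0.3679, 0.1754]
ee_rot: [3.14, -0.001, 3.107]
wrist_force: [0.3, 0.1, -0.1]
width: 0.0284
finger_force: 0.0
turn z -0.1 shift mm [ -3.3   1.8 118.4] t 35.95 ee [ 1.799e+02 -1.000e-01  1.780e+02]
```

```bash
python3 -m crank '[[0.7,[-0.003,0.002,0.03],[0,0,0]],[0.7,[0,0,0.03],[0,0,0]],[0.7,[0,0,0.03],[0,0,0]],[0.7,[0,0,0.028],[0,0,0]],[1,[0,0,0],[0,0,0]],[1,[0,0,0],[0,0,0]],[1,[0,0,0],[0,0,0]],[1,[0,0,0],[0,0,0]]]'
python3 -m crank '[[1,[0,0,0],[0,0,0]],[1,[0,0,-0.01],[0,0,0]],[1,[0,0,-0.015],[0,0,0]],[1,[0,0,-0.02],[0,0,0]],[1,[0,0,-0.025],[0,0,0]],[1,[0,0,-0.03],[0,0,0]],[1,[0,0,-0.03],[0,0,0]],[1,[0,0,-0.03],[0,0,0]]]'
python3 - <<'E'
from h import *
basket(snap('top')); go(.4171,.2647,.217,169.8)
E
```

```text
time: 36.75
tool_pos: [0.427, -0.3664, 0.0614]
ee_rot: [-3.138, 0.004, 3.109]
wrist_force: [0.5, -0.4, 1.9]
width: 0.0057
finger_force: 30.0
time: 37.55
tool_pos: [0.4255, -0.3654, 0.2212]
ee_rot: [-3.14, 0.001, 3.109]
wrist_force: [0.6, -1.3, -1.6]
width: 0.0059
finger_force: 30.0
basket (array([429.2, 332.2]), array([189.3, 124.3]), 79.9, 771)
bay 1 [417.1 264.3] tool yaw 169.9
bay 2 [425.2 309.6] tool yaw 169.9
bay 3 [433.2 354.8] tool yaw 169.9
bay 4 [441.3 400.1] tool yaw 169.9
turn z 8.3 shift mm [121.8 620.2  10.7] t 37.6 ee [-179.5    0.5  178.1]
```

```bash
python3 -m crank '[[1,[0,0,0],[0,0,8.3]],[1,[0.0085,0.044,0],[0,0,0]],[1,[0.0085,0.044,0],[0,0,0]],[1,[0.0085,0.044,0],[0,0,0]],[1,[0.0085,0.044,0],[0,0,0]],[1,[0.0085,0.044,0],[0,0,0]],[1,[0.0085,0.044,0],[0,0,0]],[1,[0.0085,0.044,0],[0,0,0]]]'
python3 -m crank '[[1,[0.0085,0.044,0],[0,0,0]],[1,[0.0085,0.044,0],[0,0,0]],[1,[0.0085,0.044,0],[0,0,0]],[1,[0.0085,0.044,0],[0,0,0]],[1,[0.0085,0.044,0],[0,0,0]],[1,[0.0085,0.044,0],[0,0,0]],[1,[0.0085,0.044,0],[0,0,0]],[1,[0,0.003,0],[0,0,0]]]'
python3 -m crank '[[1,[0,0,0.02],[0,0,0]],[1,[0,0,0.02],[0,0,0]],[1,[0,0,0],[0,0,0]],[1,[0,0,0],[0,0,0]]]'
python3 -c "
from h import *
go(.4171,.2647,.0594,169.8)"
```

```text
time: 38.4
tool_pos: [0.421, -0.0501, 0.2188]
ee_rot: [-3.141, 0.001, 2.963]
wrist_force: [0.8, -0.8, -1.8]
width: 0.0056
finger_force: 30.0
time: 39.2
tool_pos: [0.4168, 0.269, 0.2178]
ee_rot: [3.141, -0.001, 2.97]
wrist_force: [0.2, -0.9, -1.1]
width: 0.0056
finger_force: 30.0
time: 39.6
tool_pos: [0.418, 0.264, 0.1786]
ee_rot: [-3.14, 0.0, 2.963]
wrist_force: [-1.7, 0.3, -2.1]
width: 0.0053
finger_force: 30.0
turn z -0.0 shift mm [  1.    0.5 119.2] t 39.6 ee [-179.9    0.   169.8]
```

```bash
python3 -m crank '[[1,[0.001,0.0005,0.02],[0,0,0]],[1,[0,0,0.02],[0,0,0]],[1,[0,0,0.02],[0,0,0]],[1,[0,0,0.02],[0,0,0]],[1,[0,0,0.02],[0,0,0]],[1,[0,0,0.01],[0,0,0]],[1,[0,0,0.004],[0,0,0]],[1,[0,0,0],[0,0,0]]]'
python3 -m crank '[[1,[0,0,0.002],[0,0,0]],[1,[0,0,0.001],[0,0,0]],[1,[0,0,0],[0,0,0]]]'
```

```text
time: 40.4
tool_pos: [0.4177, 0.2654, 0.0652]
ee_rot: [-3.142, 0.001, 2.963]
wrist_force: [-0.4, -0.1, -1.0]
width: 0.0059
finger_force: 30.0
time: 40.7
tool_pos: [0.4175, 0.2656, 0.062]
ee_rot: [3.142, 0.001, 2.964]
wrist_force: [0.5, 0.9, -1.6]
width: 0.0061
finger_force: 30.0
```

```bash
python3 -m crank '[[1,[0,0,0.001],[0,0,0]],[1,[0,0,0.001],[0,0,0]],[1,[0,0,0],[0,0,0]]]'
python3 -m crank '[[1,[0,0,0.001],[0,0,0]],[1,[0,0,0.001],[0,0,0]],[1,[0,0,0],[0,0,0]]]'
```

```text
time: 41.0
tool_pos: [0.4172, 0.2655, 0.0595]
ee_rot: [-3.141, 0.001, 2.964]
wrist_force: [0.2, 0.1, -0.8]
width: 0.0057
finger_force: 30.0
time: 41.3
tool_pos: [0.4174, 0.2661, 0.0594]
ee_rot: [3.141, 0.001, 2.964]
wrist_force: [-2.4, -0.8, 6.6]
width: 0.0059
finger_force: 30.0
```

Contact. Release, rise, move clear and check.

```bash
python3 -m crank '[[0.78,[0,0,0],[0,0,0]],[0.78,[0,0,0],[0,0,0]],[0.78,[0,0,0],[0,0,0]],[0.78,[0,0,-0.02],[0,0,0]],[0.7,[0,0,-0.03],[0,0,0]],[0.7,[0,0,-0.04],[0,0,0]],[0.7,[0,0,-0.04],[0,0,0]],[0.7,[0,0,-0.02],[0,0,0]]]'
python3 -m crank '[[0.7,[0,-0.04,0],[0,0,0]],[0.7,[0,-0.04,0],[0,0,0]],[0.7,[0,-0.04,0],[0,0,0]],[0.7,[0,-0.04,0],[0,0,0]],[0.7,[0,-0.04,0],[0,0,0]],[0.7,[0,-0.04,0],[0,0,0]],[0.7,[0,-0.04,0],[0,0,0]],[0.7,[0,0,0],[0,0,0]]]'
python3 - <<'E'
from h import *
s=snap('scene');P=pts(s);t=snap('top');basket(t)
for y in(.4,.355,.31,.265):
  m=box(P,.35,.5,y-.02,y+.02,.085,.125);print(rect(P,m),P[m][:,2].max().round(4))
a=cv2.resize(s['color'][300:440,220:380],None,fx=2.4,fy=2.4)
b=cv2.resize(t['color'][160:345,130:500],None,fx=1.1,fy=1.1)
im=np.zeros((340,800,3),np.uint8); im[:a.shape[0],:a.shape[1]]=a; im[:b.shape[0],390:390+b.shape[1]]=b; save(im,'c6')
E
```

```text
time: 42.1
tool_pos: [0.4185, 0.2661, 0.2115]
ee_rot: [3.139, 0.005, 2.964]
wrist_force: [-0.1, 0.7, -0.8]
width: 0.0283
finger_force: 0.0
time: 42.9
tool_pos: [0.3669, -0.0139, 0.2075]
ee_rot: [-3.139, 0.001, 2.956]
wrist_force: [0.4, 0.6, 0.1]
width: 0.0279
finger_force: 0.0
basket (array([429.2, 332.1]), array([189.9, 124.3]), 79.8, 795)
bay 1 [417.  264.2] tool yaw 169.8
bay 2 [425.1 309.5] tool yaw 169.8
bay 3 [433.3 354.7] tool yaw 169.8
bay 4 [441.4 400. ] tool yaw 169.8
(array([440.3, 402.4]), array([  9.5, 101.1]), -9.9, 619) 0.1088
(array([433.9, 355.5]), array([ 11.4, 104.3]), -10.6, 590) 0.1092
(array([422.5, 313. ]), array([ 10.9, 103. ]), -10.5, 569) 0.1089
(array([415.7, 268.4]), array([ 11. , 101.2]), -7.8, 539) 0.1099
```

View pics/c6.png

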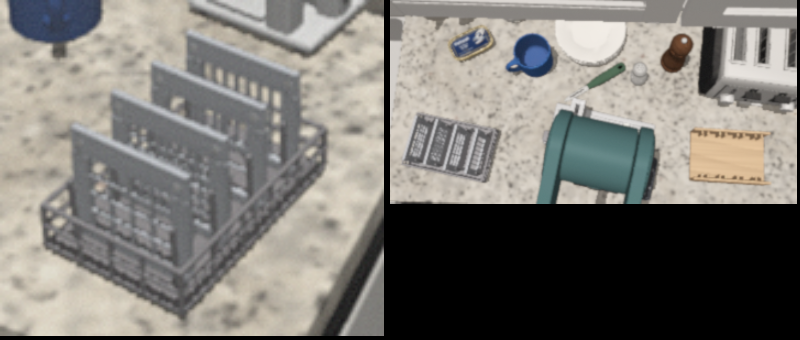

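All four plates stand upright, one per bay, with tops at about 0.109 m. The holder is empty and level, the bystanders are in place and the arm is clear. Handing in.

```bash
python3 -c "
from bench import robot
print(robot.close_job())"
```

```text
the job is handed in; nothing more can be done
None
```

I drew the pusher back, pressed and released the ejector key, and stood all four plates upright, each in its own bay of the basket; the job is handed in, but the judge returned no verdict.

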